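# Clip the tin shut and put it back on its coaster

### The job

Close the open green tin in the tea corner: set its lid on with the handle in line with the two black hooks, and push it straight down until both hooks have clicked over it, feeling for the click and never pressing the lid with more than about 20 N. Then lift the tin by the lid's handle and set it down gently, upright, in the middle of the empty cork coaster, let go, and leave the other things on the counter where they are.

Things in the scene. Friction and masses are not known exactly. Their poses are not given: they have to be found in the camera images.
- tin: Open tin, loose, 0.65 to 0.9 kg with the tea brick in it: lime-green, 100 x 100 mm, 3 mm walls, with a square cream collar, rubber-faced rim, round its top (outside 106, opening 94 mm) that carries two upright black sprung hooks. Origin: centre of its underside, z up; x runs from hook to hook (either way round). The collar's rim, where the lid lands, is 120 to 142 mm above the origin.
- mouth (a point): Nominal middle of the tin's mouth, fixed 120 mm above the tin's origin, same axes. The true rim lies 0 to 22 mm above this point: the collar is a stiff sliding sleeve, left higher or lower by whoever used it last. It does not give under the allowed push, and its height is NOT in any reading, so feel for it.
- hook_line (a point): Fixed 137 mm above the tin's origin, between the hooks, same axes. Hooks are 26 mm wide (y), outside the collar, and go up with it. Heights above the true rim: catch face 7 mm, nose (48 mm from the axis) 7 to 10 mm, then a ramp out to 55 mm from the axis at 24 mm, tip at 25 mm. They spring outwards as the lid plate is pushed between them and snap back over it.
- plate (a point): Centre of the underside of the lid's plate, 24 mm above the lid's origin, same axes. The plate meets the ramps about 17 mm above the true rim; the push rises to 5 to 11 N in all, drops to 1 to 4 N while the plate slides past the noses, then to near nothing as each hook clicks (one is stiffer), 1 mm before the plate lands firmly on the rim's thin rubber. Unclicked hooks cannot carry the tin.
- lid: Lid, loose, 0.11 kg, handle up on the counter. Origin: centre of its plug's underside, z up. Cream plug 90.6 x 90.6 mm, z = 0 to 24 mm, rounded lower edge (1.7 mm play a side in the collar); green plate 104 (x) by 100 mm (y), z = 24 to 30 mm. Its x goes along the tin's x, either way round. Home: 96 to 118 mm above the tin's origin.
- handle (a point): Centre of the bar of the lid's black handle, 60 mm above the lid's origin, same axes. The bar runs along x: 70 mm long, 12 mm wide, 12 mm high, on two posts at x = +30 and -30 mm; 24 mm of free height between bar and plate.
- coaster: The empty square cork coaster, fixed on the counter, 130 x 130 x 6 mm; origin: centre of its underside, top 6 mm above it. It lies at one of three places in a row with the two closed tins.
- closed_tin_a: Bystander: a closed tin of the same kind, loose, 100 x 100 mm (collar 106, 118 over the hooks), 162 mm high with its handle; origin: centre of its underside. Leave it alone.
- closed_tin_b: Bystander: the other closed tin, same as the first. Leave it alone.
- mug: Bystander: blue mug, 80 mm wide, 92 mm high; origin: centre of its underside.
- teaspoon: Bystander: steel spoon, 140 mm, lying on the counter.
- pen: Bystander: blue pen, 140 mm, lying on the counter.
There are look-alikes about, which are no part of the job. What is shaped like the lid but purple is not meant.

How it is judged:
By the outcome, as a careful person would: the job done as asked, in the order asked, and still so for the second after the job is handed in, with the robot touching nothing.
It also fails if it takes over 62 s, if anything falls off the work surface, if the arm or the gripper's body presses on something with over 40 N, if the wrist force passes 120 N, or if a joint passes its speed limit or range.

### The arm

A 6-joint arm with a two-finger parallel gripper is mounted at the origin on the work surface. World frame = base frame: x ahead of the robot, y to its left, z up, the work surface at z = 0. Lengths are in m, angles in degrees, forces in N, time in s.
With the tool pointing down it reaches from about 0.35 to 0.95 m from the base axis. Payload 17.4 kg.
Tool frame: the origin (TCP) lies on the centre line of the jaws, within the pads' length; the fingertips stand 11 mm ahead of it and the grasp point (between the pads) lies 8 mm behind it; z points along the fingers, y is the direction in which the jaws open and shut (so a half turn about z gives the same grasp; the last joint's range is limited). The gripper opens to 93 mm and grips with 3 to 60 N. Pads are 15 mm wide; open, the fingers measure 128 mm over their backs; the gripper's body (75 mm by 188 mm) begins 65 mm behind the grasp point.
Start: joints at [-71.436, 6.646, 82.598, -0, 90.757, -2.166], TCP at [0.239, -0.631, 0.23] pointing down, gripper open.
Joint ranges: [-162.19, 162.19], [-47.58, 125.68], [4.15, 143.07], [-65.23, 245.23], [0.69, 171.88], [-170.13, 170.13]. Speed limits (degrees/s): [108.29, 108.29, 127.2, 180, 180, 180].

### API

Orientations are given as a 3x3 rotation matrix whose columns are the frame's x, y, z axes.
In Python, from station import r, grab_frame gives the robot as it stands.
- The arm moves only by the tool jog_arm, never from a script. Its argument "plan" is a list of rows, each a list of 3 entries, a list of its own where there are three numbers: the turn, a rotation vector about the world's x, y, z in rad, then the shift along the world's x, y, z in m, then the closure, from 0 (fully open) to 1 (shut). A call has 1 to 20 rows; each row is the pose to reach, as a shift and turn from the pose commanded when the call began; what a row does not reach only later rows make up. A row lasts 1/10 s, in which the tool goes at most 50 mm and 8.59 degrees, less where a joint would pass 70% of its speed; a pose out of reach is approached as far as the arm can. A call with a gripper value outside its range is refused whole. The fingers move at their own pace and stop on an object; "squeeze" is the grip in N (left out, the last holds). Time passes only in rows, so rows that repeat a pose let the fingers close. It gives the time, the measured TCP pose, the force and the opening at its end, in the units of the state.
- r.state(): the state, without advancing time (a new reading comes with each control period).
- grab_frame(name): name is "scene" or "top"; returns a dict with "frame" (400x640x3 uint8, blue, green, red), "z_map" (400x640 float32, m along the optical axis (not along the pixel's ray), 0 where there is no reading), "mtx" (3x3 intrinsics, pixels), "cam_to_world" (4x4, takes a point from camera to world coordinates). Camera axes: x right, y down, z forward; pixel columns grow to the right and rows downward; lengths in m; the calibration is good to about 2 mm. A picture is of the moment at which its call begins.
- r.hand_in(): hands the job in, once; it reports no verdict.
The state is a dict: "time": time; "q": joint angles; "dq": joint speeds; "joint_efforts": joint torques, N m; "eef_pos": TCP position; "tool_rot": TCP orientation; "force": force on the tool from outside, world axes, zero at the start; "torque": the same for the moment, N m; "opening": finger opening in m.
Only numpy, scipy, OpenCV 4.12 (cv2) and the standard library are available. Lean on these libraries where they do the work, as an engineer would, in place of code of your own. Each camera call takes 0.05 s, during which the arm holds its last target.

## Working session

There is one attempt and no reset: what is moved stays moved. The work goes in short steps, Python scripts to look and compute and a tool call to move; the robot and the scene stay as the last step left them, time stands still between calls to the robot, and variables do not carry over. Pictures are saved under pics/ and viewed, and the job is handed in when it is done.

Besides the shell and the picture viewer there is one more tool, called after "Request:" as name(argument=value, ...) on one line, values as JSON. jog_arm: Moves the arm, as the interface text tells. Its arguments: {"type":"object","properties":{"plan":{"type":"array","items":{"type":"array"}},"squeeze":{"type":"number"}},"required":["plan"]}

```bash
ls; mkdir -p pics
python3 - <<'E'
from station import r, grab_frame
import cv2, numpy as np
for n in ["scene","top"]:
    d=grab_frame(n); cv2.imwrite(f"pics/{n}0.png",d["frame"]); np.savez(f"pics/{n}0.npz",**d)
    print(n,d["mtx"],d["cam_to_world"])
print(r.state())
E
```

```text
pics
scene [[520.06284023   0.         319.92542321]
 [  0.         520.06284023 203.6953965 ]
 [  0.           0.           1.        ]] [[-0.03185363  0.61594359 -0.78714601  1.85719013]
 [ 0.99944247  0.01174572 -0.03125362  0.04545942]
 [-0.01000487 -0.7877027  -0.61597432  1.14914711]
 [ 0.          0.          0.          1.        ]]
top [[510.53947319   0.         319.30515418]
 [  0.         510.53947319 196.38365761]
 [  0.           0.           1.        ]] [[-0.09844163 -0.97464874  0.20092056  0.23571762]
 [-0.99513819  0.09703017 -0.01688575  0.0138345 ]
 [-0.00303768 -0.20160598 -0.979462    1.47178226]
 [ 0.          0.          0.          1.        ]]
{'time': 0.1, 'q': array([-7.14370781e+01,  6.67094156e+00,  8.26296173e+01,  1.42522646e-03,
        9.07566164e+01, -2.16525466e+00]), 'dq': array([ 0.02759851, -0.03795742, -0.02532788,  0.06544573,  0.07605413,
        0.01911098]), 'joint_efforts': array([-1.12835685e-03, -7.22895098e+01, -6.23868012e+01,  7.80814514e-02,
        2.27565371e-02, -9.66558127e-05]), 'eef_pos': array([ 0.23885955, -0.63115479,  0.22900906]), 'tool_rot': array([[ 9.35269985e-01,  3.53934977e-01, -2.94097436e-04],
       [ 3.53935094e-01, -9.35269501e-01,  9.53898332e-04],
       [ 6.25576217e-05, -9.96243883e-04, -9.99999502e-01]]), 'force': array([ 0.0627184 , -0.15714035, -0.20784776]), 'torque': array([ 0.05282585, -0.01031959, -0.01452665]), 'opening': 0.09293517610585011}
```

View pics/scene0.png

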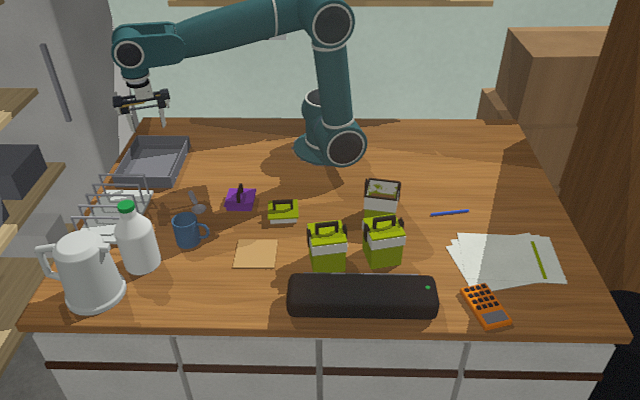

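View pics/top0.png

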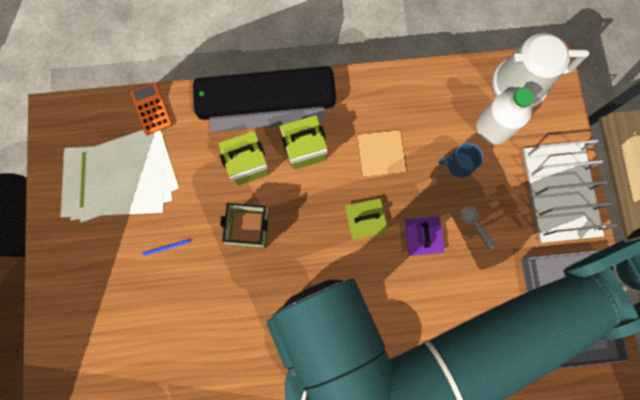

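In the top view the open tin is at about (245,226), with its hooks at the left and right. The green lid is at (366,218) and the empty coaster at (381,153). The lid candidates are (366,218) green and (425,235) purple. The green one fits, and the purple one is the decoy. Next I'll enlarge these areas and measure.

```bash
cat > h.py <<'E'
import cv2, numpy as np
def pts(d):
    z=d["z_map"].astype(float); K=d["mtx"]; T=d["cam_to_world"]
    v,u=np.mgrid[0:z.shape[0],0:z.shape[1]]
    P=np.stack([(u-K[0,2])/K[0,0]*z,(v-K[1,2])/K[1,1]*z,z],-1)
    W=P@T[:3,:3].T+T[:3,3]; W[z<=0]=np.nan
    return W
def rect(P):
    (c,s,a)=cv2.minAreaRect((P[:,:2]*1000).astype(np.float32)); return np.round(c,1),np.round(s,1),round(a,1)
E
python3 - <<'E'
from h import *
t=np.load("pics/top0.npz"); s=np.load("pics/scene0.npz")
a=cv2.resize(t["frame"][180:260,200:460],None,fx=3,fy=3,interpolation=cv2.INTER_CUBIC)
b=cv2.resize(s["frame"][165:285,220:480],None,fx=3,fy=3,interpolation=cv2.INTER_CUBIC)
cv2.imwrite("pics/crops.png",np.vstack([a,b])[:600])
W=pts(t); 
def reg(u0,u1,v0,v1,zl,zh,W=W):
    w=W[v0:v1,u0:u1].reshape(-1,3); w=w[~np.isnan(w[:,2])]; m=(w[:,2]>zl)&(w[:,2]<zh); return w[m]
print("counter z",np.nanmedian(W[260:290,60:200,2]))
for nm,box,zs in [("lid plate",(335,400,190,250),[(0.022,0.04),(0.045,0.08)]),("purple",(400,455,205,265),[(0.022,0.04),(0.045,0.08)]),("tin",(210,280,195,255),[(0.08,0.115),(.115,.15),(.15,.2)]),("coaster",(350,415,120,185),[(0.004,0.01)]),("ta",(210,275,125,190),[(.1,.13),(.14,.2)]),("tb",(275,335,110,172),[(.1,.13),(.14,.2)])]:
    for zl,zh in zs:
        w=reg(*box,zl,zh)
        if len(w)>5: print(nm,zl,len(w),np.round(np.median(w,0),4),np.percentile(w[:,2],[5,50,95]).round(4),rect(w))
E
```

```text
counter z -0.00027346806909656074
lid plate 0.022 1122 [ 0.4482 -0.1372  0.029 ] [0.0241 0.029  0.0341] (array([ 453.8, -138.2]), array([101.2, 104.4]), 5.9)
lid plate 0.045 120 [ 0.4529 -0.1376  0.064 ] [0.0567 0.064  0.0694] (array([ 453.5, -137.7]), array([12.5, 69.3]), 6.6)
purple 0.022 1146 [ 0.3888 -0.2912  0.0289] [0.0241 0.0289 0.034 ] (array([ 390., -297.]), array([101.5, 104.5]), 89.3)
purple 0.045 130 [ 0.3889 -0.2955  0.0632] [0.0544 0.0632 0.0688] (array([ 389.5, -296.6]), array([14.2, 69.8]), 88.5)
tin 0.08 263 [0.4711 0.2111 0.0974] [0.0812 0.0974 0.1133] (array([458.3, 194.9]), array([111.4, 106.4]), 80.1)
tin 0.115 474 [0.4594 0.2035 0.1252] [0.1181 0.1252 0.1478] (array([459.4, 198.5]), array([119.1, 106.9]), 79.9)
tin 0.15 9 [0.4668 0.2507 0.1513] [0.1502 0.1513 0.1542] (array([460.8, 198.3]), array([115.5,  23.1]), 82.9)
coaster 0.004 1094 [ 0.6511 -0.2092  0.0062] [0.0042 0.0062 0.0093] (array([ 650.6, -210.6]), array([190.7, 192.4]), 83.7)
ta 0.1 1250 [0.6409 0.1877 0.1246] [0.1139 0.1246 0.1288] (array([651.6, 190. ]), array([105.9, 118.3]), 14.7)
ta 0.14 156 [0.6516 0.1923 0.16  ] [0.1425 0.16   0.1646] (array([651.5, 190. ]), array([ 24.3, 116.9]), 14.2)
tb 0.1 1240 [0.6721 0.0181 0.1246] [0.1124 0.1246 0.1289] (array([683.3,  19.7]), array([108.7, 115.6]), 11.0)
tb 0.14 156 [0.6824 0.0203 0.1593] [0.1414 0.1593 0.1647] (array([682.7,  19. ]), array([ 23., 116.]), 11.3)
```

View pics/crops.png

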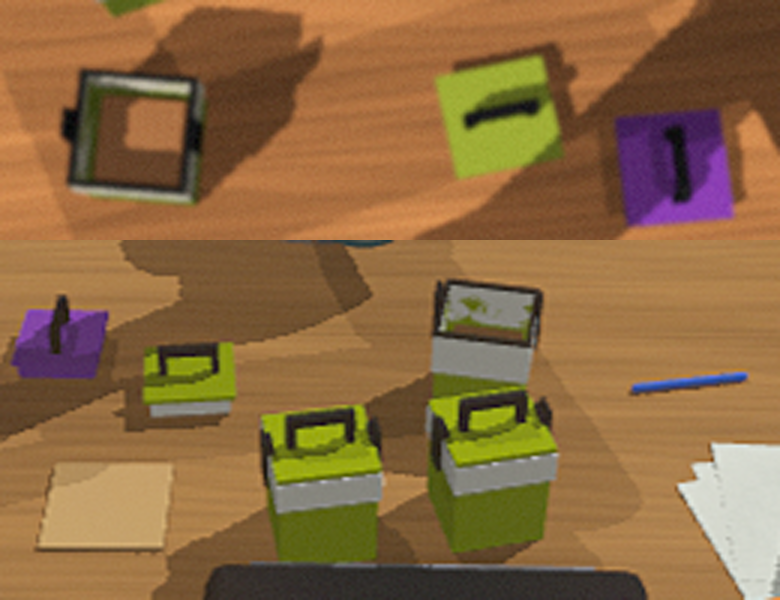

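In the crop, the green lid at (366,218) has its handle along the image's near-horizontal. The tin's rim is black rubber with a hook at its left and right. I'll refine the poses with fits from both cameras.

```bash
cat >> h.py <<'E'
def to_plane(d,uv,z):
    K=d["mtx"]; T=d["cam_to_world"]
    r=np.c_[(uv[:,0]-K[0,2])/K[0,0],(uv[:,1]-K[1,2])/K[1,1],np.ones(len(uv))]@T[:3,:3].T
    k=(z-T[2,3])/r[:,2]; return T[:3,3]+r*k[:,None]
def big(mask):
    n,l,s,c=cv2.connectedComponentsWithStats(mask.astype(np.uint8)); i=1+np.argmax(s[1:,4]); return l==i
def mpts(d,m,z):
    # mask pixel outline corners -> plane
    v,u=np.nonzero(m); uv=np.concatenate([np.c_[u+a,v+b] for a in(-.5,.5) for b in(-.5,.5)]).astype(float)
    return to_plane(d,uv,z)
def momrect(d,m,z):
    # moments-based pose: centroid + area-based size (subpixel robust)
    v,u=np.nonzero(m); P=to_plane(d,np.c_[u,v].astype(float),z)[:,:2]*1000
    return P.mean(0).round(1)
E
python3 - <<'E'
from h import *
for n in["top","scene"]:
    d=dict(np.load(f"pics/{n}0.npz")); W=pts(d); hsv=cv2.cvtColor(d["frame"],cv2.COLOR_BGR2HSV); z=W[...,2]
    X,Y=W[...,0],W[...,1]
    near=lambda x,y,r:(np.abs(X-x)<r)&(np.abs(Y-y)<r)
    print(n)
    # coaster: height-based 
    m=near(.655,-.21,.08)&(hsv[...,1]<150)&(hsv[...,2]>90)
    print(' coaster hsv',hsv[153,381] if n=="top" else hsv[255,255])
    # handle bar top
    m=near(.4535,-.138,.06)&(z>.05)&(hsv[...,2]<90); m=big(m)
    P=mpts(d,m,.066); print(' handle',m.sum(),rect(P),momrect(d,m,.066), np.median(z[m]))
    m=near(.4535,-.138,.07)&(hsv[...,0]>28)&(hsv[...,0]<45)&(hsv[...,1]>120)&(z>.015); m=big(m)
    P=mpts(d,m,.030); print(' plate',m.sum(),rect(P), np.median(z[m]))
    m=near(.459,.198,.085)&(hsv[...,2]<75)&(z>.11)
    P=W[m]; print(' rim z pct',np.percentile(P[:,2],[5,25,50,75,90,97]).round(4))
    P=mpts(d,m&(z<.14),.126); print(' tin rim+hooks@.126',m.sum(),rect(P))
    P=W[m&(z>.138)]; 
    Q=P[P[:,1]<.198]; R=P[P[:,1]>=.198]
    print(' hooks',Q.mean(0).round(4),R.mean(0).round(4),'ang',np.degrees(np.arctan2(*(R.mean(0)-Q.mean(0))[[1,0]])),len(Q),len(R),P[:,2].max())
E
```

```text
top
 coaster hsv [ 17 125 238]
 handle 109 (array([ 452.8, -136.9]), array([16. , 73.8]), 5.7) [ 453.2 -137.3] 0.06426265711867618
 plate 1142 (array([ 454.1, -137.9]), array([101.7, 106.9]), 5.8) 0.02910730891542035
 rim z pct [0.1176 0.1227 0.1258 0.1306 0.1459 0.1494]
 tin rim+hooks@.126 372 (array([459.6, 196.1]), array([120.5, 106.6]), 79.9)
 hooks [0.4496 0.1441 0.1459] [0.4685 0.2509 0.1463] ang 79.99192094594 35 33 0.1555396273526637
scene
 coaster hsv [ 18 116 196]
 handle 90 (array([ 465.3, -138.8]), array([35.4, 71.3]), 6.0) [ 463.2 -138.1] 0.0625435286464412
 plate 464 (array([ 458.2, -139. ]), array([111. , 104.7]), 6.4) 0.029741589170649396
 rim z pct [0.1198 0.1231 0.1254 0.1285 0.1426 0.1491]
 tin rim+hooks@.126 193 (array([465.2, 196.1]), array([119.6, 114.5]), 80.0)
 hooks [0.456  0.1436 0.1442] [0.4738 0.2487 0.1448] ang 80.40343320148608 14 19 0.1555864676225711
```

```bash
python3 - <<'E'
from h import *
for n,win in[("top",(345,415,115,190)),("scene",(220,290,228,280))]:
    d=dict(np.load(f"pics/{n}0.npz")); W=pts(d); hsv=cv2.cvtColor(d["frame"],cv2.COLOR_BGR2HSV)
    u0,u1,v0,v1=win; m=np.zeros(W.shape[:2],bool)
    ref=np.median(d["frame"][148:158,376:386] if n=="top" else d["frame"][250:258,250:260],axis=(0,1))
    sub=d["frame"][v0:v1,u0:u1].astype(float)-ref
    m[v0:v1,u0:u1]=(np.linalg.norm(sub,axis=2)<70)
    m=cv2.morphologyEx(m.astype(np.uint8),cv2.MORPH_OPEN,np.ones((3,3)))>0; m=big(m)
    P=mpts(d,m,.006); print(n,ref,m.sum(),rect(P),momrect(d,m,.006))
    o=d["frame"].copy(); o[m]=(0,0,255); cv2.imwrite(f"pics/c_{n}.png",cv2.resize(np.hstack([o,d["frame"]])[v0:v1],None,fx=1,fy=1) if 0 else cv2.resize(o[v0:v1,u0:u1],None,fx=4,fy=4))
    d2=W[105:130,:][...,2] if 0 else None
E
python3 -c "
import cv2,numpy as np
a=cv2.imread('pics/c_top.png');b=cv2.imread('pics/c_scene.png')
h=max(a.shape[0],b.shape[0]);f=lambda i:cv2.copyMakeBorder(i,0,h-i.shape[0],0,0,0)
cv2.imwrite('pics/c.png',np.hstack([f(a),f(b)]))"
```

```text
top [119. 188. 237.] 1861 (array([ 649.7, -207.2]), array([138. , 135.4]), 0.3) [ 649.4 -206.6]
scene [108. 161. 197.] 2270 (array([ 678.7, -211.1]), array([189.4, 224.1]), 3.3) [ 679.  -208.2]
```

View pics/c.png

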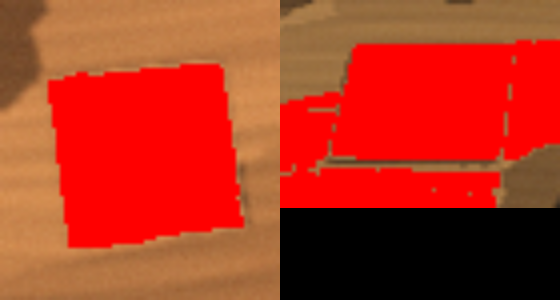

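Request:
jog_arm(plan=[[[0,0,0.146],[0.02,0.045,0],0.2],[[0,0,0.292],[0.04,0.09,0],0.4],[[0,0,0.438],[0.06,0.135,0],0.4],[[0,0,0.584],[0.08,0.18,0],0.4],[[0,0,0.73],[0.1,0.225,0],0.4],[[0,0,0.876],[0.12,0.27,0],0.4],[[0,0,1.022],[0.14,0.315,0],0.4],[[0,0,1.168],[0.16,0.36,0],0.4],[[0,0,1.315],[0.18,0.405,-0.02],0.4],[[0,0,1.315],[0.2,0.45,-0.05],0.4],[[0,0,1.315],[0.2145,0.4932,-0.09],0.4],[[0,0,1.315],[0.2145,0.4932,-0.11],0.4],[[0,0,1.315],[0.2145,0.4932,-0.11],0.4],[[0,0,1.315],[0.2145,0.4932,-0.11],0.4],[[0,0,1.315],[0.2145,0.4932,-0.11],0.4],[[0,0,1.315],[0.2145,0.4932,-0.11],0.4]], squeeze=40)

```text
time: 1.7
eef_pos: [0.4538, -0.1392, 0.1212]
tool_rot: [[-0.104, 0.995, 0.002], [0.995, 0.104, -0.001], [-0.001, 0.002, -1.0]]
force: [-0.4, 0.0, -0.2]
opening: 0.0557
```

Request:
jog_arm(plan=[[[0,0,0],[0,0,-0.03],0.4],[[0,0,0],[0,0,-0.05],0.4],[[0,0,0],[0,0,-0.06],0.4],[[0,0,0],[0,0,-0.067],0.4],[[0,0,0],[0,0,-0.067],0.4],[[0,0,0],[0,0,-0.067],0.4]])

```text
time: 2.3
eef_pos: [0.4538, -0.1384, 0.0536]
tool_rot: [[-0.106, 0.994, 0.001], [0.994, 0.106, -0.0], [-0.0, 0.001, -1.0]]
force: [-0.6, -0.3, -0.6]
opening: 0.0561
```

Run:
```python
from station import r,grab_frame
from h import *
d=grab_frame("scene"); cv2.imwrite("pics/g1.png",cv2.resize(d["frame"][100:260,180:400],None,fx=3.4,fy=3.4))
s=r.state(); print(s["eef_pos"],s["force"],s["dq"])
print(np.degrees(np.arctan2(s["tool_rot"][1,0],s["tool_rot"][0,0])))
ca=np.array([[238,239],[278.5,239],[275.5,268],[232,268]],float); P=to_plane(d,ca,.006); print(P.round(4),P.mean(0))
```

```text
[ 0.45388352 -0.13837322  0.05367199] [-0.07610593  0.43981449  0.32786465] [ 0.12520071 -0.00426524  0.06499021  0.04472633 -0.09789328  0.04855188]
96.06755986542512
[[ 0.59   -0.2762  0.006 ]
 [ 0.5873 -0.1427  0.006 ]
 [ 0.7209 -0.1393  0.006 ]
 [ 0.7238 -0.2738  0.006 ]] [ 0.65550137 -0.20800452  0.006     ]
```

View pics/g1.png

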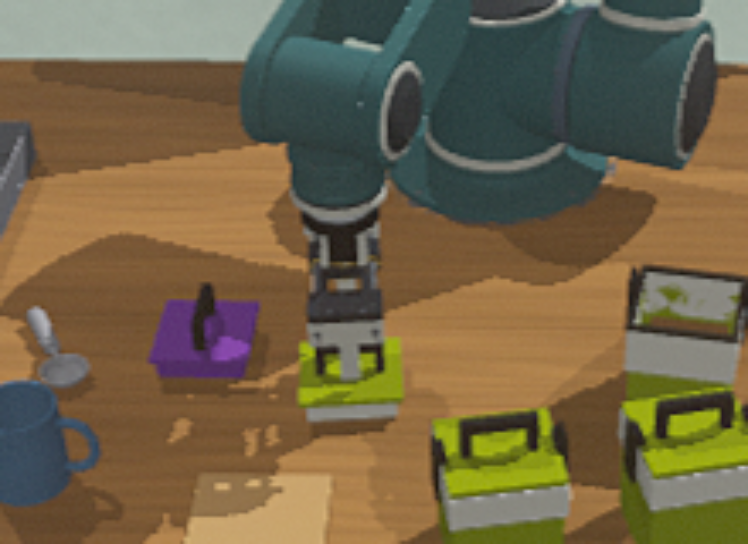

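The fingers straddle the bar's middle (about (345,365) in the crop), so I'll close them.

Request:
jog_arm(plan=[[[0,0,0],[0,0,0],0.7],[[0,0,0],[0,0,0],0.9],[[0,0,0],[0,0,0],1],[[0,0,0],[0,0,0],1],[[0,0,0],[0,0,0],1],[[0,0,0],[0,0,0],1],[[0,0,0],[0,0,0],1]], squeeze=50)

```text
time: 3.05
eef_pos: [0.4534, -0.1381, 0.0527]
tool_rot: [[-0.106, 0.994, 0.0], [0.994, 0.106, 0.0], [0.0, 0.0, -1.0]]
force: [-0.1, 0.7, 1.1]
opening: 0.0111
```

Request:
jog_arm(plan=[[[0,0,0],[0,0,0.01],1],[[0,0,0],[0,0,0.03],1],[[0,0,0],[0,0,0.06],1],[[0,0,0],[0,0,0.1],1],[[0,0,0],[0,0,0.14],1],[[0,0,-0.03],[0,0.02,0.17],1],[[0,0,-0.06],[0,0.05,0.185],1],[[0,0,-0.1],[0.001,0.09,0.185],1],[[0,0,-0.14],[0.002,0.13,0.185],1],[[0,0,-0.18],[0.003,0.17,0.185],1],[[0,0,-0.22],[0.004,0.21,0.185],1],[[0,0,-0.25],[0.005,0.25,0.185],1],[[0,0,-0.281],[0.0055,0.29,0.185],1],[[0,0,-0.281],[0.0055,0.32,0.185],1],[[0,0,-0.281],[0.0055,0.3355,0.185],1],[[0,0,-0.281],[0.0055,0.3355,0.185],1],[[0,0,-0.281],[0.0055,0.3355,0.185],1],[[0,0,-0.281],[0.0055,0.3355,0.185],1],[[0,0,-0.281],[0.0055,0.3355,0.185],1]])

```text
time: 4.95
eef_pos: [0.4591, 0.1964, 0.2378]
tool_rot: [[0.175, 0.984, 0.0], [0.984, -0.175, -0.0], [0.0, 0.0, -1.0]]
force: [-0.2, -0.2, -1.7]
opening: 0.0115
```

Run:
```python
from station import r,grab_frame
from h import *
for n,(u0,u1,v0,v1) in {"scene":(330,450,130,250),"top":(180,320,140,270)}.items():
    d=grab_frame(n); np.savez(f"pics/{n}2.npz",**d); cv2.imwrite(f"pics/{n}2.png",cv2.resize(d["frame"][v0:v1,u0:u1],None,fx=4,fy=4,interpolation=cv2.INTER_CUBIC))
s=r.state(); print(s["eef_pos"],s["force"])
print(np.degrees(np.arctan2(s["tool_rot"][1,0],s["tool_rot"][0,0])))
```

```text
[0.45904598 0.19666717 0.23778303] [ 0.70453816 -0.4485072  -1.56358874]
79.90793981500883
```

View pics/scene2.png

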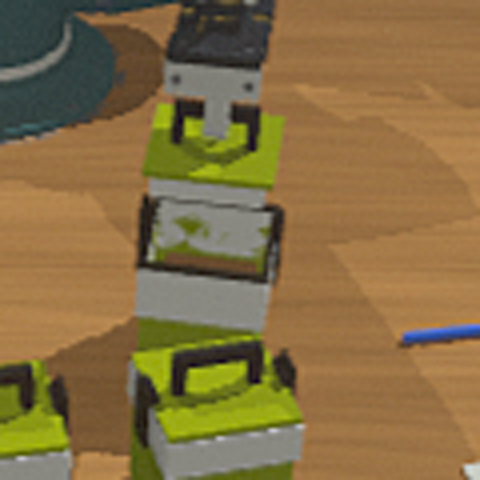

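View pics/top2.png

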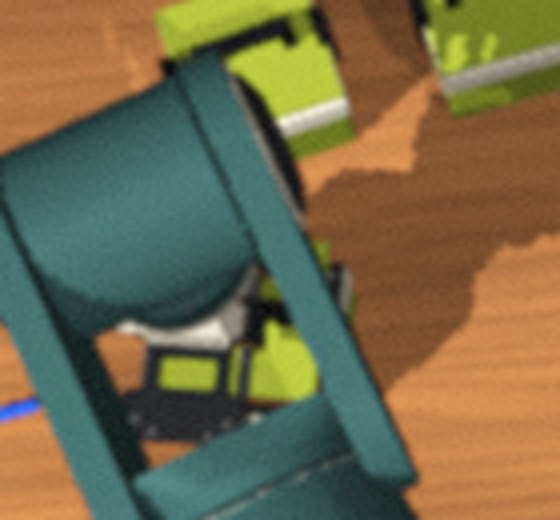

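```bash
cat >> h.py <<'E'
def proj(d,P):
    K=d["mtx"]; T=np.linalg.inv(d["cam_to_world"]); c=np.asarray(P)@T[:3,:3].T+T[:3,3]
    return np.c_[c[:,0]/c[:,2]*K[0,0]+K[0,2],c[:,1]/c[:,2]*K[1,1]+K[1,2]]
def box(c,ang,hx,hy,z):
    a=np.radians(ang); R=np.array([[np.cos(a),-np.sin(a)],[np.sin(a),np.cos(a)]])
    q=np.array([[hx,hy],[-hx,hy],[-hx,-hy],[hx,-hy]])@R.T+np.array(c); return np.c_[q,np.full(4,z)]
def overlay(d,boxes,win,f,fn):
    u0,u1,v0,v1=win; im=cv2.resize(d["frame"][v0:v1,u0:u1],None,fx=f,fy=f,interpolation=cv2.INTER_CUBIC)
    for b,col in boxes:
        p=(proj(d,b)-[u0-.5,v0-.5])*f-.5
        cv2.polylines(im,[np.round(p*16).astype(np.int32)],True,col,1,cv2.LINE_AA,4)
    cv2.imwrite(fn,im)
E
python3 - <<'E'
from h import *
d=dict(np.load("pics/scene2.npz")); t=dict(np.load("pics/top0.npz"))
c=(.459,.1975); L=(.459,.1967); z0=.2378-.053
R=(0,0,255);B=(255,0,0)
bx=[(box(c,80,.053,.053,.1255),R),(box(c,80,.047,.047,.1255),R),(box(c,80,.05,.05,0),R)]
overlay(d,bx+[(box(L,79.9,.052,.05,z0+.03),B),(box(L,79.9,.052,.05,z0+.024),B)],(355,410,145,215),8,"pics/ov_s.png")
overlay(t,bx,(210,285,190,260),7,"pics/ov_t.png")
E
python3 -c "
import cv2,numpy as np
a=cv2.imread('pics/ov_s.png');b=cv2.imread('pics/ov_t.png')
b=cv2.resize(b,None,fx=.66,fy=.66)
h=max(a.shape[0],b.shape[0]);f=lambda i:cv2.copyMakeBorder(i,0,h-i.shape[0],0,0,0)
cv2.imwrite('pics/ov.png',np.hstack([f(a),f(b)]));print(f(a).shape)"
```

```text
(560, 440, 3)
```

View pics/ov.png

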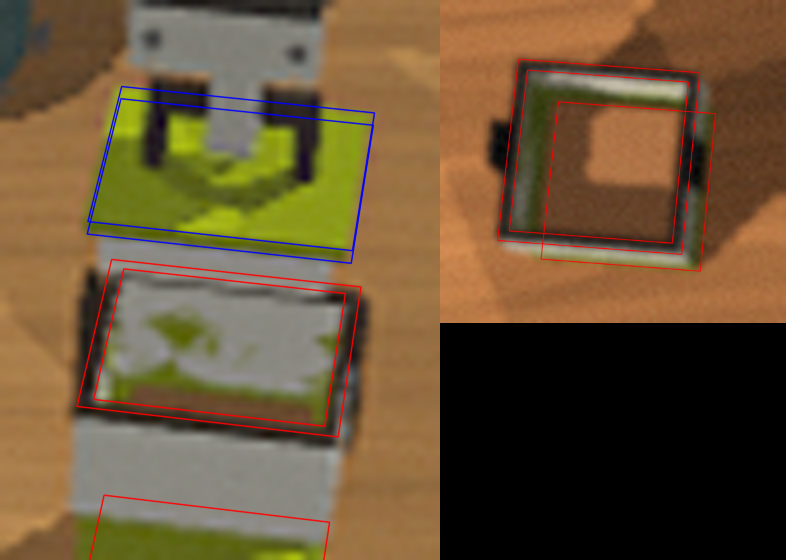

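Run:
```python
from h import *
d=dict(np.load("pics/scene2.npz")); t=dict(np.load("pics/top0.npz"))
R=(0,0,255)
def bx(c,a,z): return [(box(c,a,.053,.053,z),R),(box(c,a,.047,.047,z),R)]
w=(360,404,172,206)
overlay(d,[],w,9,"pics/a.png"); overlay(d,bx((.4615,.198),80,.1245),w,9,"pics/b.png")
w=(215,275,195,250)
overlay(t,[],w,6.6,"pics/c1.png"); overlay(t,bx((.4605,.1965),80,.1245),w,6.6,"pics/d1.png")
i=[cv2.imread(f"pics/{k}.png") for k in("a","b","c1","d1")]; i=[cv2.resize(k,(396,300)) for k in i]
cv2.imwrite("pics/ov2.png",np.vstack([np.hstack(i[:2]),np.hstack(i[2:])]))
```

```text
(no output)
```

View pics/ov2.png

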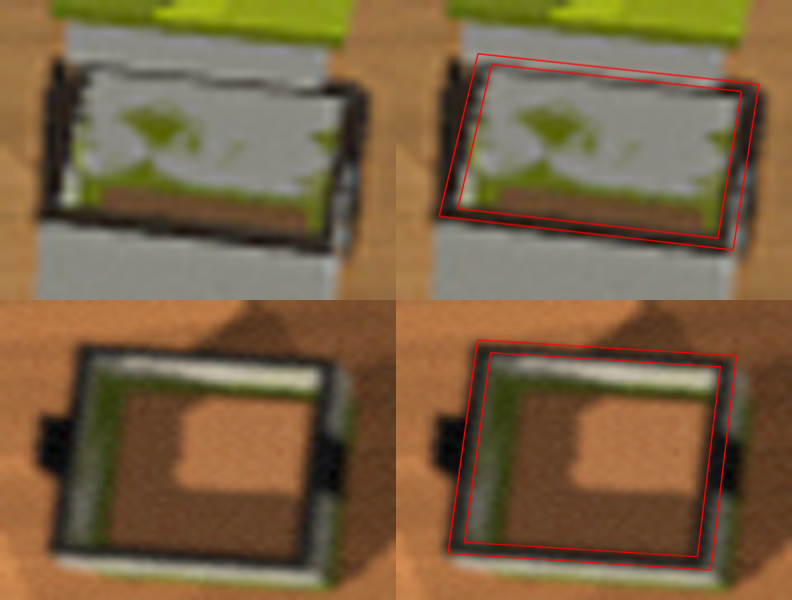

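```bash
cat >> h.py <<'E'
from scipy.optimize import minimize
def samp(img,uv): return cv2.remap(img,uv[:,0].astype(np.float32)[None],uv[:,1].astype(np.float32)[None],cv2.INTER_LINEAR)[0]
def ring(h0x,h0y,w,n=80,sides="xXyY",trim=.9):
    t=np.linspace(-trim,trim,n); o=[]
    for s in sides:
        for k in np.linspace(0,1,4):
            hx,hy=h0x+w*k,h0y+w*k
            o.append({"x":np.c_[np.full(n,-hx),t*hy],"X":np.c_[np.full(n,hx),t*hy],"y":np.c_[t*hx,np.full(n,-hy)],"Y":np.c_[t*hx,np.full(n,hy)]}[s])
    return np.vstack(o)
def place(q,p,z):
    a=np.radians(p[2]); R=np.array([[np.cos(a),-np.sin(a)],[np.sin(a),np.cos(a)]]); P=q@R.T+p[:2]; return np.c_[P,np.full(len(P),z)]
def fit(f,p0):
    sc=np.array([.001,.001,1.]); best=None
    for dx in(-3,0,3):
        for dy in (-3,0,3):
            o=minimize(lambda q:f(q*sc),np.array(p0)/sc+[dx,dy,0],method="Nelder-Mead",options=dict(initial_simplex=None,xatol=.01,fatol=1e-3))
            if best is None or o.fun<best.fun: best=o
    return best.x*sc,best.fun
def fit_rim(d,p0,z):
    g=cv2.cvtColor(d["frame"],cv2.COLOR_BGR2GRAY).astype(np.float32)
    A=ring(.047,.047,.006); I=ring(.041,.041,.004); O=ring(.055,.055,.004,sides="yY")
    m=lambda q,p:samp(g,proj(d,place(q,p,z))).mean()
    return fit(lambda p:m(A,p)-.5*m(I,p)-.5*m(O,p),p0)
def fit_plate(d,p0,z,sides="xXy Y".replace(" ","")):
    f=d["frame"].astype(np.float32); g=f[...,1]-f[...,0]  # green minus blue
    I=ring(.046,.044,.005,sides=sides); O=ring(.053,.051,.005,sides=sides)
    m=lambda q,p:samp(g,proj(d,place(q,p,z))).mean()
    return fit(lambda p:m(O,p)-m(I,p),p0)
E
python3 - <<'E'
from h import *
s0=dict(np.load("pics/scene0.npz"));s=dict(np.load("pics/scene2.npz")); t=dict(np.load("pics/top0.npz"))
for z in(.121,.123,.125,.127):
    print(z,*[(np.round(x*[1000,1000,1],1),round(f,1)) for x,f in(fit_rim(t,(.46,.197,80),z),fit_rim(s0,(.461,.198,80),z),fit_rim(s,(.461,.198,80),z))])
for nm,D,p0,z,sd in[("lid top0",t,(.4535,-.138,96),.03,"xXyY"),("lid scene0",s0,(.4535,-.138,96),.03,"xXyY"),("lid held scene2",s,(.459,.1967,80),.2148,"xXyY")]:
    x,f=fit_plate(D,p0,z,sd); print(nm,np.round(x*[1000,1000,1],1),round(f,1))
E
```

```text
0.121 (array([461.3, 198.8,  79.7]), np.float64(-53.6)) (array([458.6, 196. ,  78.9]), np.float64(-45.4)) (array([460.4, 195.8,  79.6]), np.float64(-45.5))
0.123 (array([461. , 198.5,  79.9]), np.float64(-53.5)) (array([461.4, 195.8,  79. ]), np.float64(-45.9)) (array([463.1, 195.6,  79.6]), np.float64(-45.5))
0.125 (array([460.7, 198.2,  79.9]), np.float64(-53.4)) (array([464. , 195.5,  79.1]), np.float64(-46.4)) (array([465.8, 195.4,  79.6]), np.float64(-45.5))
0.127 (array([460.4, 198. ,  80. ]), np.float64(-53.3)) (array([466.8, 195.2,  79. ]), np.float64(-46.8)) (array([468.5, 195.1,  79.7]), np.float64(-45.5))
lid top0 [ 454.4 -137.5   96.1] -54.3
lid scene0 [ 460.6 -139.    96.4] -49.4
lid held scene2 [464.2 193.9  80.1] -45.3
```

```bash
cat >> h.py <<'E'
def fit_plate2(d,p0,zt,front="y",th=.006):
    f=d["frame"].astype(np.float32); g=f[...,1]-f[...,0]
    oth="xXyY".replace(front,"")
    L=[(ring(.048,.046,.003,sides=oth),ring(.053,.051,.003,sides=oth),zt,3),(ring(.048,.046,.003,sides=front),ring(.053,.051,.003,sides=front),zt-th,1)]
    def cost(p): return sum(k*(samp(g,proj(d,place(O,p,z))).mean()-samp(g,proj(d,place(I,p,z if k==3 else zt))).mean()) for I,O,z,k in L)
    return fit(cost,p0)
E
python3 - <<'E'
from h import *
s0=dict(np.load("pics/scene0.npz"));s=dict(np.load("pics/scene2.npz")); t=dict(np.load("pics/top0.npz"))
for nm,D,p0,z,fr in[("lid top0",t,(.4535,-.138,96),.03,"Y"),("lid scene0",s0,(.4535,-.138,96),.03,"y"),("lid held scene2",s,(.459,.1967,80),.2148,"y")]:
    x,f=fit_plate2(D,p0,z,fr); print(nm,np.round(x*[1000,1000,1],1),round(f,1))
    u0,v0=proj(D,[[*x[:2],z]])[0].astype(int)
    overlay(D,[(place(np.array([[.052,.05],[-.052,.05],[-.052,-.05],[.052,-.05]]),x,z),(0,0,255))],(u0-28,u0+28,v0-28,v0+28),6,f"pics/o_{nm.split()[-1]}.png")
x,_=fit_rim(s,(.461,.198,80),.1235)
overlay(s,[(place(np.array([[h,h],[-h,h],[-h,-h],[h,-h]]),x,.1235),(0,0,255)) for h in(.053,.047)],(354,410,165,221),6,"pics/o_rim.png")
i=[cv2.imread(f"pics/o_{k}.png") for k in("top0","scene0","scene2","rim")]; i=[cv2.resize(k,(300,300)) for k in i]
cv2.imwrite("pics/ov3.png",np.vstack([np.hstack(i[:2]),np.hstack(i[2:])]))
E
```

```text
lid top0 [ 454.5 -137.6   95.9] -186.9
lid scene0 [ 456.2 -139.6   96.4] -219.2
lid held scene2 [459.3 194.8  80.1] -224.4
```

View pics/ov3.png

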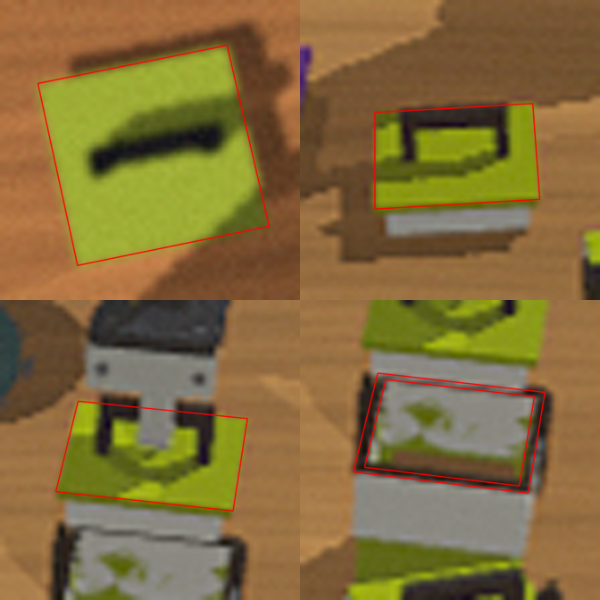

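Request:
jog_arm(plan=[[[0,0,-0.004],[0.001,0.001,-0.01],1],[[0,0,-0.004],[0.001,0.001,-0.03],1],[[0,0,-0.004],[0.001,0.001,-0.045],1],[[0,0,-0.004],[0.001,0.001,-0.053],1],[[0,0,-0.004],[0.001,0.001,-0.053],1],[[0,0,-0.004],[0.001,0.001,-0.053],1],[[0,0,-0.004],[0.001,0.001,-0.053],1],[[0,0,-0.004],[0.001,0.001,-0.053],1]])

```text
time: 5.85
eef_pos: [0.4602, 0.1985, 0.1854]
tool_rot: [[0.178, 0.984, 0.001], [0.984, -0.178, 0.0], [0.001, 0.001, -1.0]]
force: [-0.0, -0.0, -0.4]
opening: 0.0115
```

Run:
```python
from station import r,grab_frame
from h import *
d=grab_frame("scene"); np.savez("pics/scene3.npz",**d)
s=r.state(); p=s["eef_pos"]; print(p,s["force"],np.degrees(np.arctan2(s["tool_rot"][1,0],s["tool_rot"][0,0])))
x,f=fit_plate2(d,(p[0],p[1],79.9),p[2]-.053+.03,"y"); print(np.round(x*[1000,1000,1],1),f)
overlay(d,[(place(np.array([[.052,.05],[-.052,.05],[-.052,-.05],[.052,-.05]]),x,p[2]-.023),(0,0,255))],(345,420,140,210),8,"pics/s3.png")
```

```text
[0.46008065 0.19844985 0.1851945 ] [-0.23998152 -0.24140475 -1.09781956] 79.74426227745866
[460.1 197.2  80.4] -251.49559020996094
```

View pics/s3.png

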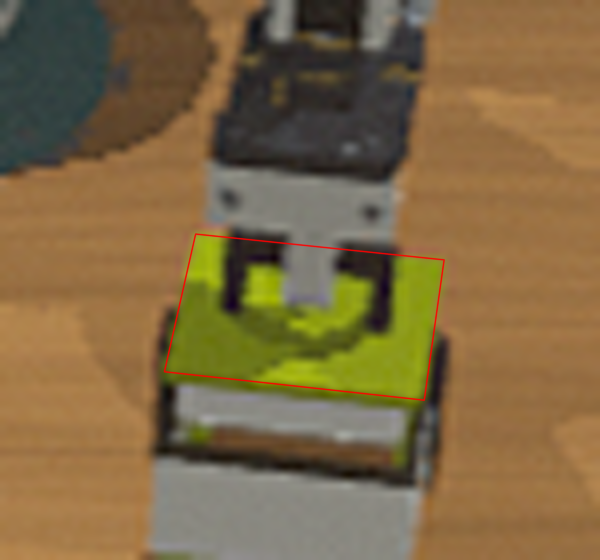

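Request:
jog_arm(plan=[[[0,0,0],[0.0004,-0.0009,-0.001],1],[[0,0,0],[0.0004,-0.0009,-0.002],1],[[0,0,0],[0.0004,-0.0009,-0.003],1],[[0,0,0],[0.0004,-0.0009,-0.004],1],[[0,0,0],[0.0004,-0.0009,-0.004],1]])

```text
time: 6.4
eef_pos: [0.4603, 0.1975, 0.1805]
tool_rot: [[0.178, 0.984, -0.0], [0.984, -0.178, -0.0], [-0.0, -0.0, -1.0]]
force: [-0.2, 0.5, -1.2]
opening: 0.0115
```

Run:
```python
from station import r
s=r.state(); print(s["eef_pos"],s["force"],s["torque"])
```

```text
[0.46025695 0.19748246 0.180495  ] [-0.24883502  0.52529929 -1.17931946] [-0.02137717 -0.05733644  0.07407867]
```

Request:
jog_arm(plan=[[[0,0,0],[0,0,-0.001],1],[[0,0,0],[0,0,-0.002],1],[[0,0,0],[0,0,-0.003],1]])

```text
time: 6.7
eef_pos: [0.4603, 0.1975, 0.1776]
tool_rot: [[0.178, 0.984, 0.0], [0.984, -0.178, -0.0], [-0.0, 0.0, -1.0]]
force: [0.6, 0.0, -1.2]
opening: 0.0115
```

Request:
jog_arm(plan=[[[0,0,0],[0,0,-0.0007],1],[[0,0,0],[0,0,-0.0014],1],[[0,0,0],[0,0,-0.002],1]])

```text
time: 7.0
eef_pos: [0.4603, 0.1975, 0.1756]
tool_rot: [[0.178, 0.984, -0.0], [0.984, -0.178, 0.0], [0.0, -0.0, -1.0]]
force: [-0.7, 0.5, -1.2]
opening: 0.0117
```

Request:
jog_arm(plan=[[[0,0,0],[0,0,-0.0007],1],[[0,0,0],[0,0,-0.0014],1],[[0,0,0],[0,0,-0.002],1]])

```text
time: 7.3
eef_pos: [0.4603, 0.1976, 0.1737]
tool_rot: [[0.178, 0.984, 0.0], [0.984, -0.178, 0.0], [0.0, 0.0, -1.0]]
force: [-0.2, 0.7, -0.1]
opening: 0.0114
```

Request:
jog_arm(plan=[[[0,0,0],[0,0,-0.0005],1],[[0,0,0],[0,0,-0.001],1],[[0,0,0],[0,0,-0.0015],1]])

```text
time: 7.6
eef_pos: [0.4604, 0.1975, 0.1722]
tool_rot: [[0.178, 0.984, 0.0], [0.984, -0.178, 0.0], [0.0, 0.0, -1.0]]
force: [-0.0, 0.1, 0.3]
opening: 0.0118
```

Request:
jog_arm(plan=[[[0,0,0],[0,0,-0.0005],1],[[0,0,0],[0,0,-0.001],1],[[0,0,0],[0,0,-0.0015],1]])

```text
time: 7.9
eef_pos: [0.4603, 0.1975, 0.1706]
tool_rot: [[0.178, 0.984, 0.0], [0.984, -0.178, 0.0], [0.0, 0.0, -1.0]]
force: [-0.3, 0.9, 0.3]
opening: 0.0112
```

Request:
jog_arm(plan=[[[0,0,0],[0,0,-0.0005],1],[[0,0,0],[0,0,-0.001],1],[[0,0,0],[0,0,-0.0015],1]])

```text
time: 8.2
eef_pos: [0.4604, 0.1975, 0.1692]
tool_rot: [[0.178, 0.984, 0.0], [0.984, -0.178, -0.0], [-0.0, 0.0, -1.0]]
force: [0.4, 0.2, 1.3]
opening: 0.0117
```

Request:
jog_arm(plan=[[[0,0,0],[0,0,-0.0005],1],[[0,0,0],[0,0,-0.001],1]])

```text
time: 8.4
eef_pos: [0.4604, 0.1975, 0.1683]
tool_rot: [[0.178, 0.984, 0.0], [0.984, -0.178, 0.0], [0.0, 0.0, -1.0]]
force: [0.5, 1.1, 2.1]
opening: 0.0115
```

Request:
jog_arm(plan=[[[0,0,0],[0,0,-0.0005],1],[[0,0,0],[0,0,-0.001],1]])

```text
time: 8.6
eef_pos: [0.4604, 0.1975, 0.1672]
tool_rot: [[0.178, 0.984, 0.0], [0.984, -0.178, 0.0], [0.0, 0.0, -1.0]]
force: [1.2, 1.3, 2.3]
opening: 0.0116
```

Request:
jog_arm(plan=[[[0,0,0],[0,0,-0.0005],1],[[0,0,0],[0,0,-0.001],1]])

```text
time: 8.8
eef_pos: [0.4603, 0.1975, 0.1662]
tool_rot: [[0.178, 0.984, 0.0], [0.984, -0.178, 0.0], [0.0, 0.0, -1.0]]
force: [0.5, 1.0, 4.3]
opening: 0.0113
```

Request:
jog_arm(plan=[[[0,0,0],[0,0,-0.0005],1],[[0,0,0],[0,0,-0.001],1]])

```text
time: 9.0
eef_pos: [0.4604, 0.1975, 0.1652]
tool_rot: [[0.178, 0.984, 0.0], [0.984, -0.178, 0.0], [0.0, 0.0, -1.0]]
force: [0.7, 0.6, 4.6]
opening: 0.0115
```

Request:
jog_arm(plan=[[[0,0,0],[0,0,-0.0005],1],[[0,0,0],[0,0,-0.001],1]])

```text
time: 9.2
eef_pos: [0.4603, 0.1975, 0.164]
tool_rot: [[0.178, 0.984, -0.0], [0.984, -0.178, -0.0], [-0.0, -0.0, -1.0]]
force: [0.4, 0.2, -0.1]
opening: 0.0114
```

Request:
jog_arm(plan=[[[0,0,0],[0,0,-0.0005],1],[[0,0,0],[0,0,-0.001],1]])

```text
time: 9.4
eef_pos: [0.4601, 0.1975, 0.1628]
tool_rot: [[0.178, 0.984, -0.001], [0.984, -0.178, -0.0], [-0.0, -0.001, -1.0]]
force: [0.7, 0.7, 0.4]
opening: 0.0116
```

Run:
```python
from station import r,grab_frame
from h import *
d=grab_frame("scene"); cv2.imwrite("pics/s4.png",cv2.resize(d["frame"][140:220,345:420],None,fx=7,fy=7,interpolation=cv2.INTER_CUBIC))
s=r.state(); print(s["eef_pos"],s["force"],s["torque"])
```

```text
[0.46014913 0.19742281 0.16272455] [ 0.42866481  0.62832652 -0.00840858] [ 0.11749346 -0.12402535 -0.00559672]
```

View pics/s4.png

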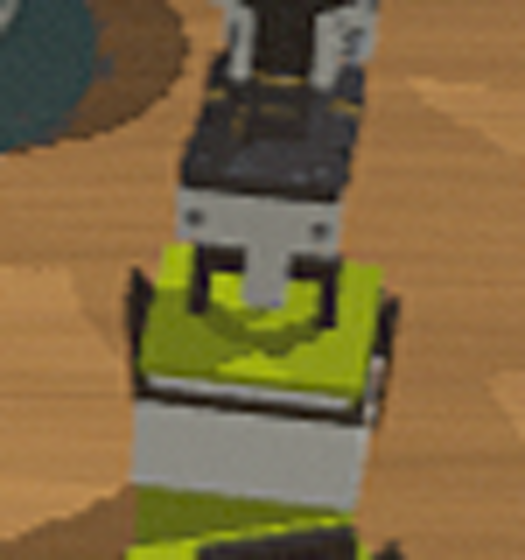

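The lid is centred between the hooks (left hook (137,340), right hook (388,350) in the crop). The force peaked at about 5.8 N and then dropped, so the plate is now sliding past the noses.

Request:
jog_arm(plan=[[[0,0,0],[0,0,-0.0005],1],[[0,0,0],[0,0,-0.001],1],[[0,0,0],[0,0,-0.0015],1]])

```text
time: 9.75
eef_pos: [0.4603, 0.1975, 0.1615]
tool_rot: [[0.178, 0.984, -0.0], [0.984, -0.178, -0.0], [-0.0, -0.0, -1.0]]
force: [-0.8, 1.2, 0.9]
opening: 0.0117
```

Request:
jog_arm(plan=[[[0,0,0],[0,0,-0.0005],1],[[0,0,0],[0,0,-0.001],1],[[0,0,0],[0,0,-0.0015],1]])

```text
time: 10.05
eef_pos: [0.4603, 0.1975, 0.1601]
tool_rot: [[0.178, 0.984, -0.0], [0.984, -0.178, -0.0], [-0.0, -0.0, -1.0]]
force: [-0.3, 0.9, 0.0]
opening: 0.0113
```

Request:
jog_arm(plan=[[[0,0,0],[0,0,-0.0005],1],[[0,0,0],[0,0,-0.001],1]])

```text
time: 10.25
eef_pos: [0.4603, 0.1975, 0.1591]
tool_rot: [[0.178, 0.984, -0.0], [0.984, -0.178, -0.0], [-0.0, -0.0, -1.0]]
force: [-0.3, 0.4, 1.0]
opening: 0.0113
```

Request:
jog_arm(plan=[[[0,0,0],[0,0,-0.0005],1],[[0,0,0],[0,0,-0.001],1]])

```text
time: 10.45
eef_pos: [0.4603, 0.1975, 0.1581]
tool_rot: [[0.178, 0.984, -0.0], [0.984, -0.178, 0.0], [-0.0, -0.0, -1.0]]
force: [-0.2, 1.0, 0.4]
opening: 0.0113
```

Request:
jog_arm(plan=[[[0,0,0],[0,0,-0.0005],1],[[0,0,0],[0,0,-0.001],1]])

```text
time: 10.65
eef_pos: [0.4603, 0.1975, 0.1571]
tool_rot: [[0.178, 0.984, 0.0], [0.984, -0.178, 0.0], [0.0, 0.0, -1.0]]
force: [-0.6, 0.4, 1.4]
opening: 0.0115
```

Request:
jog_arm(plan=[[[0,0,0],[0,0,-0.0003],1],[[0,0,0],[0,0,-0.0006],1]])

```text
time: 10.85
eef_pos: [0.4603, 0.1975, 0.1565]
tool_rot: [[0.178, 0.984, 0.0], [0.984, -0.178, -0.0], [-0.0, 0.0, -1.0]]
force: [-0.3, 0.1, -0.5]
opening: 0.0115
```

Request:
jog_arm(plan=[[[0,0,0],[0,0,-0.0003],1],[[0,0,0],[0,0,-0.0006],1]])

```text
time: 11.05
eef_pos: [0.4603, 0.1974, 0.1559]
tool_rot: [[0.178, 0.984, -0.0], [0.984, -0.178, -0.0], [-0.0, -0.0, -1.0]]
force: [-0.2, -0.2, -2.9]
opening: 0.0115
```

Request:
jog_arm(plan=[[[0,0,0],[0,0,-0.0003],1],[[0,0,0],[0,0,-0.0006],1]])

```text
time: 11.25
eef_pos: [0.4602, 0.1974, 0.1551]
tool_rot: [[0.178, 0.984, -0.0], [0.984, -0.178, -0.0], [-0.0, -0.0, -1.0]]
force: [-0.0, -0.0, -1.2]
opening: 0.0112
```

Request:
jog_arm(plan=[[[0,0,0],[0,0,-0.0003],1],[[0,0,0],[0,0,-0.0003],1]])

```text
time: 11.45
eef_pos: [0.4603, 0.1975, 0.155]
tool_rot: [[0.178, 0.984, -0.0], [0.984, -0.178, -0.0], [-0.0, -0.0, -1.0]]
force: [-0.1, 1.0, -2.0]
opening: 0.0117
```

Request:
jog_arm(plan=[[[0,0,0],[0,0,-0.0003],1],[[0,0,0],[0,0,-0.0003],1]])

```text
time: 11.65
eef_pos: [0.4603, 0.1975, 0.1547]
tool_rot: [[0.178, 0.984, -0.0], [0.984, -0.178, -0.0], [-0.0, -0.0, -1.0]]
force: [-0.4, 0.4, -1.3]
opening: 0.0118
```

Request:
jog_arm(plan=[[[0,0,0],[0,0,-0.0003],1],[[0,0,0],[0,0,-0.0003],1]])

```text
time: 11.85
eef_pos: [0.4603, 0.1975, 0.1544]
tool_rot: [[0.178, 0.984, -0.0], [0.984, -0.178, -0.0], [-0.0, 0.0, -1.0]]
force: [0.2, -0.0, -1.2]
opening: 0.0116
```

Request:
jog_arm(plan=[[[0,0,0],[0,0,-0.0003],1],[[0,0,0],[0,0,-0.0003],1]])

```text
time: 12.05
eef_pos: [0.4603, 0.1975, 0.1542]
tool_rot: [[0.178, 0.984, 0.0], [0.984, -0.178, 0.0], [0.0, 0.0, -1.0]]
force: [-0.1, -0.3, -0.7]
opening: 0.0112
```

Request:
jog_arm(plan=[[[0,0,0],[0,0,-0.0003],1],[[0,0,0],[0,0,-0.0003],1]])

```text
time: 12.25
eef_pos: [0.4604, 0.1975, 0.1542]
tool_rot: [[0.178, 0.984, 0.0], [0.984, -0.178, 0.0], [0.0, 0.0, -1.0]]
force: [-1.0, -0.3, 3.4]
opening: 0.0115
```

Request:
jog_arm(plan=[[[0,0,0],[0,0,-0.0003],1],[[0,0,0],[0,0,-0.0003],1]])

```text
time: 12.45
eef_pos: [0.4604, 0.1975, 0.1541]
tool_rot: [[0.178, 0.984, 0.001], [0.984, -0.178, 0.0], [0.0, 0.001, -1.0]]
force: [-2.2, -1.0, 6.7]
opening: 0.0119
```

Request:
jog_arm(plan=[[[0,0,0],[0,0,-0.0003],1],[[0,0,0],[0,0,-0.0003],1]])

```text
time: 12.65
eef_pos: [0.4605, 0.1976, 0.1541]
tool_rot: [[0.178, 0.984, 0.001], [0.984, -0.178, 0.0], [0.0, 0.001, -1.0]]
force: [-2.9, -0.8, 9.4]
opening: 0.0112
```

Run:
```python
from station import r,grab_frame
from h import *
d=grab_frame("scene"); cv2.imwrite("pics/s5.png",cv2.resize(d["frame"][140:220,345:420],None,fx=7,fy=7,interpolation=cv2.INTER_CUBIC))
s=r.state(); print(s["eef_pos"],s["force"],s["torque"])
```

```text
[0.46049751 0.19755936 0.15418147] [-3.86762035 -1.46873818  9.71799783] [-0.27201442  0.55455106  0.00070742]
```

View pics/s5.png

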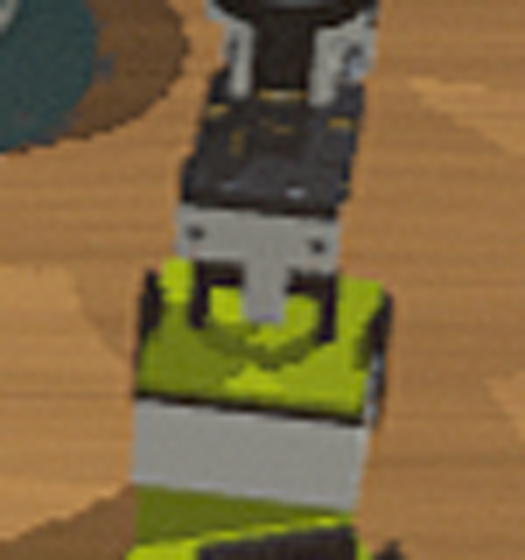

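The lid is flush on the rim and both hooks (about (148,310) and (380,330) in the crop) lie over the plate. I'll start lifting gently to test the hooks.

Request:
jog_arm(plan=[[[0,0,0],[0,0,0.0005],1],[[0,0,0],[0,0,0.001],1],[[0,0,0],[0,0,0.002],1],[[0,0,0],[0,0,0.003],1],[[0,0,0],[0,0,0.004],1],[[0,0,0],[0,0,0.006],1],[[0,0,0],[0,0,0.008],1],[[0,0,0],[0,0,0.01],1],[[0,0,0],[0,0,0.01],1]], squeeze=60)

```text
time: 13.6
eef_pos: [0.4604, 0.1975, 0.1635]
tool_rot: [[0.178, 0.984, 0.0], [0.984, -0.178, 0.0], [0.0, 0.0, -1.0]]
force: [0.5, 0.3, -7.9]
opening: 0.011
```

Run:
```python
from station import r,grab_frame
from h import *
d=grab_frame("scene"); cv2.imwrite("pics/s6.png",cv2.resize(d["frame"][130:280,300:450],None,fx=4,fy=4,interpolation=cv2.INTER_CUBIC))
s=r.state(); print(s["eef_pos"],s["force"],s["torque"])
```

```text
[0.46036016 0.19750309 0.16337686] [-0.46088669  0.39406463 -9.08215489] [-0.05192237 -0.08197885 -0.0524    ]
```

View pics/s6.png

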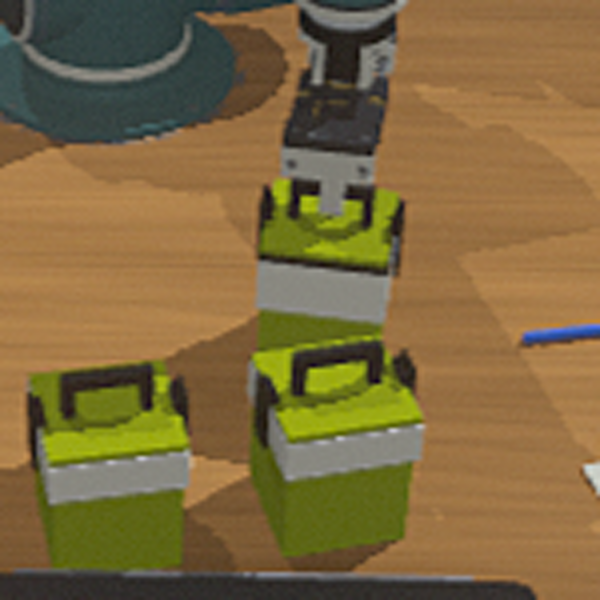

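Force is −8.5 N with the tin hanging about 9 mm clear, so both hooks are carrying it. I'll carry it round the closed tins to the coaster.

Request:
jog_arm(plan=[[[0,0,0],[0,0,0.005],1],[[0,0,0],[0,0,0.015],1],[[0,0,0],[0,0,0.03],1],[[0,0,0],[0,-0.003,0.045],1],[[0,0,0],[0,-0.01,0.06],1],[[0,0,0],[0,-0.022,0.072],1],[[0,0,0],[0,-0.04,0.08],1],[[0,0,0.01],[0,-0.062,0.08],1],[[0,0,0.02],[0,-0.087,0.08],1],[[0,0,0.03],[0,-0.112,0.08],1],[[0,0,0.04],[0,-0.137,0.08],1],[[0,0,0.05],[0,-0.162,0.08],1],[[0,0,0.06],[0,-0.187,0.08],1],[[0,0,0.07],[0,-0.212,0.08],1],[[0,0,0.08],[0.003,-0.237,0.08],1],[[0,0,0.09],[0.009,-0.262,0.08],1],[[0,0,0.1],[0.017,-0.285,0.08],1],[[0,0,0.11],[0.027,-0.306,0.08],1],[[0,0,0.12],[0.04,-0.325,0.08],1],[[0,0,0.13],[0.054,-0.342,0.08],1]])

```text
time: 15.65
eef_pos: [0.5141, -0.1465, 0.2441]
tool_rot: [[0.05, 0.999, 0.0], [0.999, -0.05, -0.0], [-0.0, 0.0, -1.0]]
force: [-0.6, 0.8, -9.0]
opening: 0.0115
```

Request:
jog_arm(plan=[[[0,0,0.01],[0.016,-0.015,0],1],[[0,0,0.02],[0.033,-0.028,0],1],[[0,0,0.03],[0.05,-0.039,0],1],[[0,0,0.04],[0.067,-0.048,0],1],[[0,0,0.05],[0.084,-0.055,0],1],[[0,0,0.05],[0.1,-0.06,0],1],[[0,0,0.05],[0.114,-0.062,0],1],[[0,0,0.05],[0.124,-0.063,-0.01],1],[[0,0,0.05],[0.131,-0.063,-0.02],1],[[0,0,0.05],[0.1345,-0.063,-0.03],1],[[0,0,0.05],[0.1345,-0.063,-0.04],1],[[0,0,0.05],[0.1345,-0.063,-0.05],1],[[0,0,0.05],[0.1345,-0.063,-0.055],1],[[0,0,0.05],[0.1345,-0.063,-0.055],1],[[0,0,0.05],[0.1345,-0.063,-0.055],1]])

```text
time: 17.15
eef_pos: [0.6488, -0.2075, 0.1887]
tool_rot: [[-0.001, 1.0, 0.0], [1.0, 0.001, -0.0], [-0.0, 0.0, -1.0]]
force: [-0.1, 0.2, -9.0]
opening: 0.011
```

Run:
```python
from station import r,grab_frame
from h import *
s=r.state(); p=s["eef_pos"]; print(p,s["force"],s["torque"],np.degrees(np.arctan2(s["tool_rot"][1,0],s["tool_rot"][0,0])))
for n in("scene","top"):
    d=grab_frame(n); np.savez(f"pics/{n}7.npz",**d)
    zb=p[2]-.155; c=p[:2]; B=(255,0,0);R=(0,0,255)
    u0,v0=proj(d,[[.65,-.2075,.05]])[0].astype(int)
    overlay(d,[(box(c,90,.05,.05,zb),B),(box((.649,-.2075),0,.065,.065,.006),R)],(u0-50,u0+50,v0-50,v0+50),4,f"pics/p_{n}.png")
i=[cv2.imread(f"pics/p_{k}.png") for k in("scene","top")]; cv2.imwrite("pics/p7.png",np.hstack(i))
```

```text
[ 0.64879221 -0.20749922  0.18869617] [-0.14881985  0.15795523 -9.03806248] [-0.0900715  -0.13457663 -0.02335598] 90.06064108183834
```

View pics/p7.png

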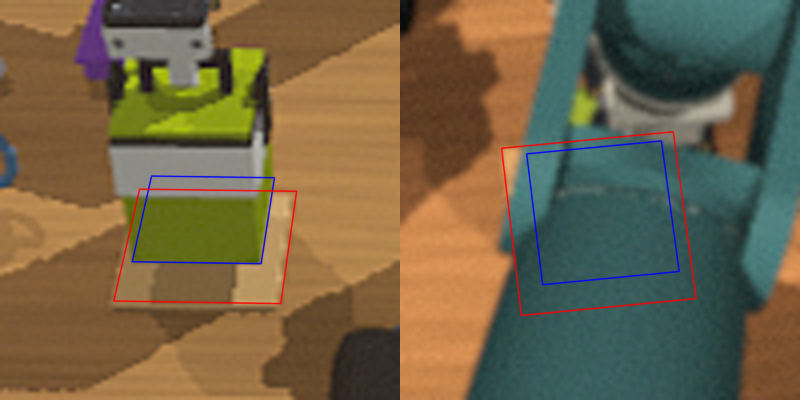

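The overlay agrees with the pictures: the tin's bottom edge is at row 262, and it is centred on the coaster outline in the scene view. I'll lower it.

Request:
jog_arm(plan=[[[0,0,0],[0.0005,0,-0.005],1],[[0,0,0],[0.0005,0,-0.01],1],[[0,0,0],[0.0005,0,-0.015],1],[[0,0,0],[0.0005,0,-0.019],1],[[0,0,0],[0.0005,0,-0.022],1],[[0,0,0],[0.0005,0,-0.024],1],[[0,0,0],[0.0005,0,-0.025],1],[[0,0,0],[0.0005,0,-0.025],1]])

```text
time: 18.05
eef_pos: [0.6493, -0.2075, 0.1632]
tool_rot: [[-0.001, 1.0, 0.0], [1.0, 0.001, -0.0], [-0.0, 0.0, -1.0]]
force: [-0.4, 0.5, -9.8]
opening: 0.0115
```

Request:
jog_arm(plan=[[[0,0,0],[0,0,-0.0005],1],[[0,0,0],[0,0,-0.001],1]])

```text
time: 18.25
eef_pos: [0.6494, -0.2075, 0.1624]
tool_rot: [[-0.001, 1.0, 0.0], [1.0, 0.001, -0.0], [-0.0, 0.0, -1.0]]
force: [0.5, -0.2, -8.9]
opening: 0.0116
```

Request:
jog_arm(plan=[[[0,0,0],[0,0,-0.0005],1],[[0,0,0],[0,0,-0.001],1]])

```text
time: 18.45
eef_pos: [0.6493, -0.2075, 0.1613]
tool_rot: [[-0.001, 1.0, 0.0], [1.0, 0.001, -0.0], [-0.0, 0.0, -1.0]]
force: [0.8, -0.9, -5.7]
opening: 0.0112
```

Request:
jog_arm(plan=[[[0,0,0],[0,0,-0.0005],1],[[0,0,0],[0,0,-0.001],1]])

```text
time: 18.65
eef_pos: [0.6496, -0.2076, 0.1611]
tool_rot: [[-0.001, 1.0, 0.001], [1.0, 0.001, -0.0], [-0.0, 0.001, -1.0]]
force: [-0.3, -0.6, -1.6]
opening: 0.0115
```

Request:
jog_arm(plan=[[[0,0,0],[0,0,-0.0003],1],[[0,0,0],[0,0,-0.0003],1]])

```text
time: 18.85
eef_pos: [0.6495, -0.2076, 0.1604]
tool_rot: [[-0.001, 1.0, 0.001], [1.0, 0.001, -0.0], [-0.0, 0.001, -1.0]]
force: [0.1, 0.8, -1.5]
opening: 0.0111
```

Run:
```python
from station import r
s=r.state(); print(s["eef_pos"],s["force"],s["torque"])
```

```text
[ 0.64950458 -0.2075795   0.16044463] [ 0.11718231  0.78098298 -1.47646891] [-0.0873376  -0.05747002 -0.05308065]
```

The coaster now carries the weight, with only the lid's own weight left in the reading. I'll open and retreat straight up.

Request:
jog_arm(plan=[[[0,0,0],[0,0,0],0.8],[[0,0,0],[0,0,0],0.6],[[0,0,0],[0,0,0],0.5],[[0,0,0],[0,0,0],0.5],[[0,0,0],[0,0,0],0.5],[[0,0,0],[0,0,0.005],0.5],[[0,0,0],[0,0,0.015],0.5],[[0,0,0],[0,0,0.03],0.5],[[0,0,0],[0,0,0.06],0.5],[[0,0,0],[0,0,0.1],0.5],[[0,0,0],[0,0,0.13],0.5],[[0,0,0],[0,0,0.15],0.5],[[0,0,0],[-0.03,0,0.16],0.5],[[0,0,0],[-0.07,0,0.16],0.5],[[0,0,0],[-0.11,0,0.16],0.5],[[0,0,0],[-0.15,0,0.16],0.5],[[0,0,0],[-0.18,0,0.16],0.5],[[0,0,0],[-0.2,0,0.16],0.5],[[0,0,0],[-0.2,0,0.16],0.5]])

```text
time: 20.75
eef_pos: [0.4476, -0.2075, 0.3224]
tool_rot: [[-0.0, 1.0, 0.003], [1.0, 0.0, -0.002], [-0.002, 0.003, -1.0]]
force: [0.4, 0.1, 0.3]
opening: 0.0467
```

Run:
```python
from station import r,grab_frame
from h import *
s=r.state(); print(s["eef_pos"],s["force"],s["opening"])
c=(.6495,-.2075);B=(255,0,0);R=(0,0,255);im=[]
for n in("scene","top"):
    d=grab_frame(n); np.savez(f"pics/{n}8.npz",**d); cv2.imwrite(f"pics/{n}8.png",d["frame"])
    u0,v0=proj(d,[[.65,-.2075,.05]])[0].astype(int); w=(u0-50,u0+50,v0-50,v0+50)
    overlay(d,[],w,4,"pics/x1.png"); overlay(d,[(box(c,90,.05,.05,.006),B),(box((.6495,-.2075),0,.065,.065,.006),R)],w,4,"pics/x2.png")
    im+=[cv2.resize(cv2.imread("pics/x1.png"),(300,300)),cv2.resize(cv2.imread("pics/x2.png"),(300,300))]
    W=pts(d); m=(np.abs(W[...,0]-.65)<.09)&(np.abs(W[...,1]+.2075)<.09)
    P=W[m&(W[...,2]>.11)]; print(n,rect(P),P[:,2].max()); P=W[m&(W[...,2]>.15)]; print(rect(P),np.median(P[:,2]))
cv2.imwrite("pics/p8.png",np.vstack([np.hstack(im[:2]),np.hstack(im[2:])]))
```

```text
[ 0.44760289 -0.20749377  0.32238126] [0.36303738 0.11886869 0.2581645 ] 0.0466743403360983
scene (array([ 652.4, -208.9]), array([112.3, 119.6]), 3.4) 0.17900934485340259
(array([ 652.1, -209.1]), array([ 36.8, 118.2]), 3.0) 0.16816961020085275
top (array([ 647.9, -203.6]), array([109.1, 112.7]), 0.7) 0.17883042320525133
(array([ 643.9, -194.2]), array([94.9, 23.4]), 87.0) 0.1706471719551912
```

View pics/p8.png

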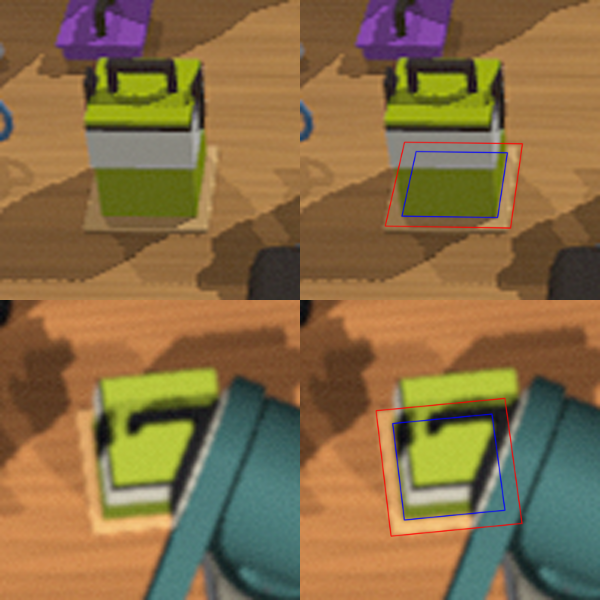

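View pics/scene8.png

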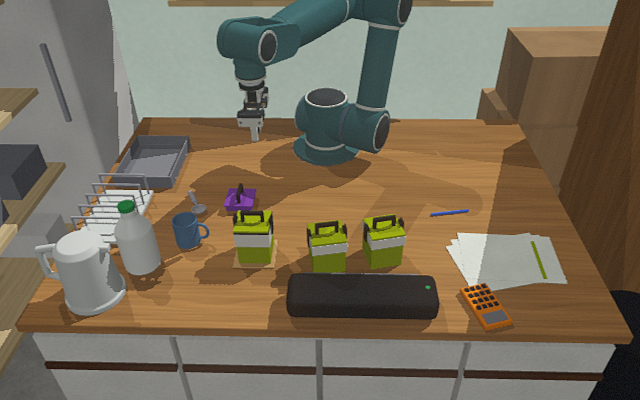

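The tin stands upright and centred on the cork (about (255,240) in the scene picture). Both hooks are over the lid, and everything else is where it was. Handing in.

```bash
python3 -c "
from station import r
print(r.hand_in())"
```

```text
the job is handed in; nothing more can be done
None
```

I closed the green tin with its lid and set it down on the empty cork coaster, then handed the job in at about 21 s of the 62 s allowed.

- **Closing:** The handle was in line with the hooks. The push rose to about 6 N on the ramps and fell to 1–3 N past the noses. It then dropped to near nothing at the click, about 2 mm before the lid landed on the rim. Landing peaked at about 11 N. I felt the click as one drop rather than two separate ones. The hooks then carried the tin's weight (about 8.5 N) when I lifted it, and the picture shows both over the lid.
- **Placing:** I lowered the tin until the coaster carried it, leaving only the lid's weight on the gripper. Then I let go and backed the arm away.
- **Last checks:** The scene picture shows the tin upright, with about equal coaster margins left and right. The other things look unmoved. The tin's position from the two cameras differs by about 4–5 mm. The top view is partly hidden by the arm, so I trusted the scene view and the arm's own reading, which agree to about 3 mm.

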